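# Power up the training cell

## Task

Power up the training cell in this order: first rock the main switch on the power bar fully over by pressing down its raised end, then press the square key on the control panel fully down, then press the round key fully down. Do not push the long key or the mushroom-shaped stop button, and do not lift, tip or shift the power bar or the things lying around.

Things in the scene. Friction and masses are not known exactly. Their poses are not given: they have to be found in the camera images.
- power_bar: White power bar standing loose on rubber feet, about 0.85 kg; 75 mm in its x, 260 mm in its y, top face 45 mm above the table. Origin: centre of its underside; z up. Three flat round sockets on its top towards -y; the black rocker switch is centred 70 mm from the origin towards +y.
- rocker (a joint): Main rocker switch of the power bar, in rad: about 0 = off (end towards the bar's +y raised, other end sunk), 0.4 = fully on (the +y end fully down). It stays where it is left. The black rocker plate is 32 mm wide (bar x) and 68 mm long (bar y), tilting about a pivot along the bar's x axis, pivot 47 mm above the table. Its friction needs 1 to 3 N at the raised end; it stops hard at 0.4.
- rocker_press (a point): Point to press: on the top face of the rocker plate, on its centre line, 25 mm from the middle of the plate towards the raised end (9 mm short of the edge). It moves with the rocker: about 64 mm above the table when off, 54 mm when fully on. Its axes are the bar's when the rocker is at 0, and tilt with it.
- panel: Grey control panel fixed to the table, 90 mm in its x, 306 mm in its y, 36 mm high. Origin: centre of its underside; z up. It carries a row of four black key modules (62 mm square, 8 mm thick) along its y, 70 mm apart, in any order, each with one white key at its centre that moves straight down. Every key has 8 mm of travel, needs about 3 N to move, stops hard when fully down and stays where it is left.
- square_key (a joint): Travel of the square key, m: 0 = up, 0.008 = fully down.
- square_top (a point): Centre of the top face of the square key (34 by 34 mm, flat, top 12 mm proud of its module when up, 56 mm above the table). Moves with the key; axes as the panel's.
- round_key (a joint): Travel of the round key, m: 0 = up, 0.008 = fully down.
- round_top (a point): Centre of the top face of the round key (36 mm diameter, flat, top 12 mm proud of its module when up, 56 mm above the table). Moves with the key; axes as the panel's.
- long_key (a joint): Travel of the long key, m: 0 = up, 0.008 = down. Not to be pushed.
- long_top (a point): Centre of the top face of the long narrow key (48 mm along the panel's x, 16 mm along its y, top 56 mm above the table). Leave alone.
- stop_key (a joint): Travel of the mushroom stop button, m: 0 = up, 0.008 = down. Not to be pushed.
- stop_top (a point): Top centre of the mushroom-shaped stop button (domed round head 52 mm in diameter on a 20 mm stem, top 84 mm above the table). Leave alone.
- pallet: Loose little wooden pallet, 120 mm in its x, 90 mm in its y, 18 mm high, lying beyond the work. Origin: centre of its underside. Leave alone.
- block_center (a point): Centre of the loose 35 mm wooden block that stands on the pallet. Leave alone.
- mouse: Loose black computer mouse, 100 mm in its x, 58 mm wide, 32 mm high, at the right edge of the work. Origin: centre of its underside. Leave alone.
- screwdriver_grip (a point): Middle of the handle of a screwdriver lying loose on the table at the left edge of the work, about 200 mm long, handle towards the robot. Leave alone.

How it is judged:
On the way, in this order (a step that is already met when the one before it is completed fails the run):
1. the main rocker is fully over to on (value of joint rocker above 0.3 rad), for 0.1 s.
2. the square key is pressed fully down (value of joint square_key above 0.0065 m), for 0.1 s.
3. the round key is pressed fully down (value of joint round_key above 0.0065 m), for 0.1 s.
At the end, for the whole second after the job is handed in: The rocker is on (at least 0.3 of 0.4 rad), the square and round keys are at least 6.5 of 8 mm down, the long key and the stop button less than 3 mm down, the power bar is level and at rest; it and the bystanders are within 20 mm of where they started (value of joint rocker above 0.3 rad and value of joint each of square_key, round_key above 0.0065 m and value of joint each of long_key, stop_key below 0.003 m and linear speed of power_bar below 0.02 m/s and angle between power_bar's own z axis and vertical below 0.05 rad and distance of each of power_bar, block_center, pallet, mouse, screwdriver_grip from where it was at the start of the episode below 0.02 m); the robot touches nothing.
It fails at once if the square key is pushed more than 3 mm before the main rocker is on (value of joint square_key above 0.003 m and value of joint rocker below 0.28 rad).
It fails at once if the round key is pushed more than 3 mm before the square key is down (value of joint round_key above 0.003 m and value of joint square_key below 0.006 m).
It fails at once if the long key or the stop button is pushed more than 3 mm (value of joint any of long_key, stop_key above 0.003 m).
It fails at once if the power bar is lifted 10 mm, tipped or shifted more than 20 mm (height (world z) of power_bar above 0.01 m or angle between power_bar's own z axis and vertical above 0.12 rad or distance of power_bar from where it was at the start of the episode above 0.02 m).
It fails at once if a thing lying around (pallet, block, mouse, screwdriver) is lifted or shifted more than 20 mm (distance of any of block_center, pallet, mouse, screwdriver_grip from where it was at the start of the episode above 0.02 m).
It also fails if it takes over 54 s, if anything falls off the work surface, if the arm or the gripper's body presses on something with over 40 N, if the wrist force passes 120 N, or if a joint passes its speed limit or range.

## Robot

A 6-joint arm with a two-finger parallel gripper is mounted at the origin on the work surface. World frame = base frame: x ahead of the robot, y to its left, z up, the work surface at z = 0. Lengths are in m, angles in rad, forces in N, time in s.
With the tool pointing down it reaches from about 0.2 to 0.875 m from the base axis. Payload 3.4 kg.
Tool frame: the origin (TCP) lies between the finger pads; the fingertips stand 14 mm ahead of it and the grasp point (between the pads) lies 5 mm behind it; z points along the fingers, x is the direction in which the jaws open and shut, and the axes are right-handed (so a half turn about z gives the same grasp; the last joint's range is limited). The gripper opens to 94 mm and grips with 3 to 60 N. Pads are 16 mm wide; open, the fingers measure 119 mm over their backs; the gripper's body (75 mm by 177 mm) begins 78 mm behind the grasp point.
Start: joints at [1.076, 0.276, 1.505, -0, 1.361, -0.121], TCP at [0.21, 0.535, 0.18] pointing down, gripper open.
Joint ranges: [-2.89, 2.89], [-0.75, 2.08], [0.22, 2.7], [-1.18, 4.32], [0.11, 2.71], [-2.7, 2.7]. Speed limits (rad/s): [2.57, 2.57, 3.14, 3.14, 3.14, 3.14].

## Interface

Orientations are given as a unit quaternion [x, y, z, w].
In Python, from bench import ctrl gives the robot as it stands. The module is installed in compiled form; this text tells all that it offers.
- The arm moves only by the tool step_arm, never from a script. Its argument "commands" is one flat list of numbers, 7 for each row, row after row: the turn, a rotation vector about the tool's x, y, z in degrees, then the shift along the tool's x, y, z in mm, then the opening in per cent of the stroke, from 0 (shut) to 100 (fully open). In form: [ax, ay, az, x, y, z, jaw, ax, ay, az, x, y, z, jaw, ...]. A call has 1 to 5 rows; each row shifts and turns the commanded pose from where the row before left it, along the tool's axes as they then stand; what a row does not reach is not made up. A row lasts 1/8 s, in which the tool goes at most 62.5 mm and 10.7 degrees, less where a joint would pass 70% of its speed; a pose out of reach is approached as far as the arm can. A call is refused whole if a number of a shift passes 62.5 or a number of a turn 10.7, either way. A call with a gripper value outside its range is refused whole. The fingers move at their own pace and stop on an object; "force" is the grip in N (left out, the last holds). Time passes only in rows, so rows that do not move let the fingers close. It gives the time, the measured TCP pose, the force and the opening at its end, in the units of the state.
- ctrl.read_state(): the state, without advancing time (a new reading comes with each control period).
- ctrl.camera(name): name is "scene" or "top"; returns a dict with "img" (384x512x3 uint8, red, green, blue), "vertical_fov" (degrees; the focal length in pixels is half the picture's height over the tangent of half this angle, whatever the lens; pixels are square), "cx", "cy" (the principal point, pixels), "D" ([k1, k2, p1, p2, k3] as OpenCV has them; the pictures are not rectified), "rvec" (rotation vector, rad) and "tvec" (3), from world to camera coordinates, as OpenCV has them. Camera axes: x right, y down, z forward; pixel columns grow to the right and rows downward; lengths in m; the calibration is good to about 2 mm. A picture is of the moment at which its call begins. There is no depth.
- ctrl.hand_in(): hands the job in, once; it reports no verdict.
Trained networks look in a picture, given as the dict that the camera call returned (one of the last four; its "shot" number tells which), for a name from the list of things; names that differ only in an ending like _2 or _b are one class to them, and where a whole thing is asked for, a point or a joint stands for the part that bears it (a point fixed in the world has none). Each returns a list of dicts, best first, with "conf" (0 to 1); they miss things now and then, are a little off and sometimes report something else, mostly with a low value. They report only what shows in the picture. A call takes as long as a camera call.
- ctrl.boxes_of(picture, name): "position" ([column, row] in pixels, amid what is visible of it).
- ctrl.spot_point(picture, name): "position" ([column, row] in pixels: a listed point, or the origin of a listed thing).
The state is a dict: "t": time; "joint_pos": joint angles; "qd": joint speeds; "tau": joint torques, N m; "ee_pos": TCP position; "eef_rot": TCP orientation; "wrist_force": force on the tool from outside, world axes, zero at the start; "ft_torque": the same for the moment, N m; "width": finger opening in m.
Only numpy, scipy, OpenCV 4.12 (cv2) and the standard library are available. Lean on these libraries where they do the work, as an engineer would, in place of code of your own. Each camera call takes 0.05 s, during which the arm holds its last target.

## Working session

There is one attempt and no reset: what is moved stays moved. The work goes in short steps, Python scripts to look and compute and a tool call to move; the robot and the scene stay as the last step left them, time stands still between calls to the robot, and variables do not carry over. Pictures are saved under pics/ and viewed, and the job is handed in when it is done.

Besides the shell and the picture viewer there is one more tool, called after ">>>" as name(argument=value, ...) on one line, values as JSON. step_arm: Moves the arm, as the interface text tells. Its arguments: {"type":"object","properties":{"commands":{"type":"array"},"force":{"type":"number"}},"required":["commands"]}

```bash
mkdir -p pics; cat > h.py <<'E'
import numpy as np, cv2
from bench import ctrl
def K(p):
    h=p["img"].shape[0]; f=h/2/np.tan(np.radians(p["vertical_fov"])/2)
    return np.array([[f,0,p["cx"]],[0,f,p["cy"]],[0,0,1.]])
def ray(p,uv):
    n=cv2.undistortPointsIter(np.array([[uv]],float),K(p),np.array(p["D"],float),None,None,(3,50,1e-9))[0,0] if hasattr(cv2,'undistortPointsIter') else cv2.undistortPoints(np.array([[uv]],float),K(p),np.array(p["D"],float))[0,0]
    R=cv2.Rodrigues(np.array(p["rvec"],float))[0]; t=np.array(p["tvec"],float).ravel()
    d=R.T@np.array([n[0],n[1],1.]); return -R.T@t, d/np.linalg.norm(d)
def atz(p,uv,z):
    c,d=ray(p,uv); return c+d*(z-c[2])/d[2]
def tri(ps,uvs):
    A=np.zeros((3,3));b=np.zeros(3)
    rs=[ray(p,u) for p,u in zip(ps,uvs)]
    for c,d in rs:
        M=np.eye(3)-np.outer(d,d);A+=M;b+=M@c
    x=np.linalg.solve(A,b)
    return x,[np.linalg.norm(np.cross(x-c,d)) for c,d in rs]
def proj(p,X):
    return cv2.projectPoints(np.array(X,float).reshape(-1,3),np.array(p["rvec"],float),np.array(p["tvec"],float),K(p),np.array(p["D"],float))[0].reshape(-1,2)
def save(p,n,s=1.5):
    cv2.imwrite(n,cv2.resize(p["img"][:,:,::-1],None,fx=s,fy=s,interpolation=cv2.INTER_CUBIC))
E
python3 - <<'E'
from h import *
import pickle
a=ctrl.camera("scene");b=ctrl.camera("top")
save(a,"pics/s0.png");save(b,"pics/t0.png")
pickle.dump((a,b),open("p0.pkl","wb"))
for n in ["power_bar","rocker_press","panel","square_top","round_top","long_top","stop_top","pallet","block_center","mouse","screwdriver_grip"]:
    l=[ctrl.spot_point(p,n) for p in (a,b)]
    print(n,[[(np.round(q["position"],1).tolist(),round(q["conf"],2)) for q in x[:2]] for x in l])
    if all(l):
        x,e=tri((a,b),[q[0]["position"] for q in l]); print("   ",np.round(x,4),np.round(e,4))
print(ctrl.read_state())
E
```

```text
power_bar [[([332.5, 229.4], 0.91)], [([203.2, 230.5], 0.69)]]
    [0.4874 0.2011 0.0036] [0.0009 0.0009]
rocker_press [[([363.3, 226.0], 0.54), ([257.3, 177.2], 0.43)], [([168.0, 222.4], 0.53)]]
    [0.5089 0.2996 0.0811] [0.0009 0.0009]
panel [[([232.7, 181.5], 0.74), ([206.3, 163.7], 0.34)], [([333.5, 237.2], 0.57)]]
    [ 0.479  -0.225  -0.0039] [0.0031 0.0031]
square_top [[([331.5, 231.5], 0.62), ([224.0, 167.2], 0.51)], [([343.4, 230.6], 0.55)]]
    [ 0.4297 -0.0639 -0.0846] [0.2134 0.2134]
round_top [[([209.0, 163.2], 0.48)], [([364.1, 227.9], 0.4)]]
    [ 0.5109 -0.3119  0.0546] [0.0038 0.0038]
long_top [[([257.9, 178.3], 0.53)], [([300.4, 235.3], 0.65)]]
    [ 0.4783 -0.1083  0.0556] [0.0029 0.0029]
stop_top [[([238.3, 163.0], 0.42)], [([324.8, 231.8], 0.49)]]
    [ 0.4926 -0.1816  0.0943] [0.0002 0.0002]
pallet [[([204.9, 239.5], 0.63), ([333.2, 228.9], 0.57)], [([283.2, 145.9], 0.87)]]
    [ 0.7709 -0.0515  0.0028] [0.0017 0.0017]
block_center [[([204.9, 234.0], 0.7)], [([125.0, 210.1], 0.54), ([283.8, 147.7], 0.44)]]
    [0.7237 0.2586 0.2462] [0.2228 0.2228]
mouse [[([17
[... 217 characters left out ...]
.5388 0.4553 0.0131] [0.0009 0.0009]
{'t': 1.2, 'joint_pos': array([ 1.07594692e+00,  2.75899434e-01,  1.50489292e+00, -8.08968846e-06,
        1.36066208e+00, -1.20960474e-01]), 'qd': array([-0.00075416,  0.00047041, -0.00106721,  0.00158166,  0.00086053,
       -0.00078392]), 'tau': array([ 7.95558572e-04, -4.04464316e+01, -2.37498486e+01,  7.03374110e-02,
        2.47492298e-02, -9.96419800e-06]), 'ee_pos': array([0.21002618, 0.53533095, 0.17999616]), 'eef_rot': array([ 8.26207259e-01,  5.63366275e-01,  6.31956979e-05, -2.82451506e-05]), 'wrist_force': array([ 0.61182811, -0.13127972, -0.34678446]), 'ft_torque': array([ 0.0104985 ,  0.02776578, -0.03607221]), 'width': 0.09371800285497214}
```

View pics/s0.png

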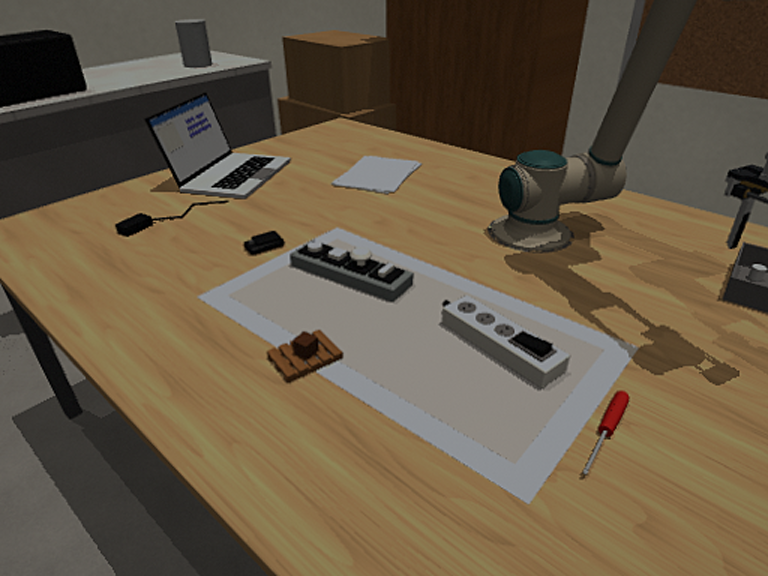

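View pics/t0.png

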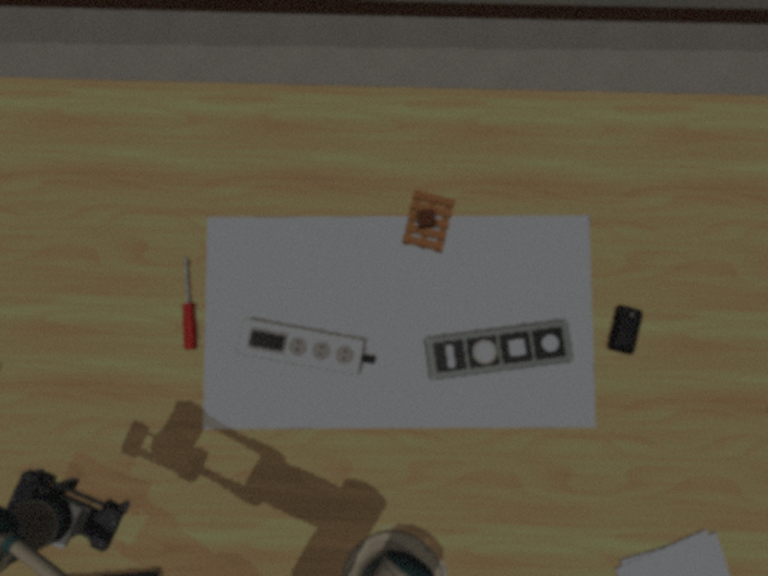

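```bash
python3 - <<'E'
from h import *
import pickle
a,b=pickle.load(open("p0.pkl","rb"))
def crop(p,x0,y0,w,h,n):
    cv2.imwrite(n,cv2.resize(p["img"][y0:y0+h,x0:x0+w,::-1],(800,int(800*h/w)),interpolation=cv2.INTER_CUBIC))
crop(b,120,180,280,110,"pics/t0c.png"); crop(a,180,135,240,150,"pics/s0c.png")
E
```

```text
(no output)
```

View pics/t0c.png

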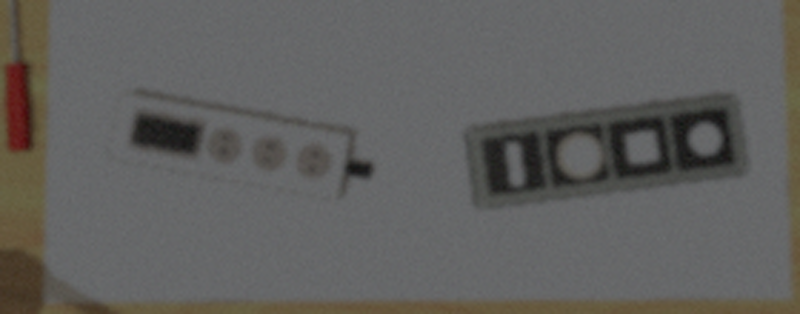

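View pics/s0c.png

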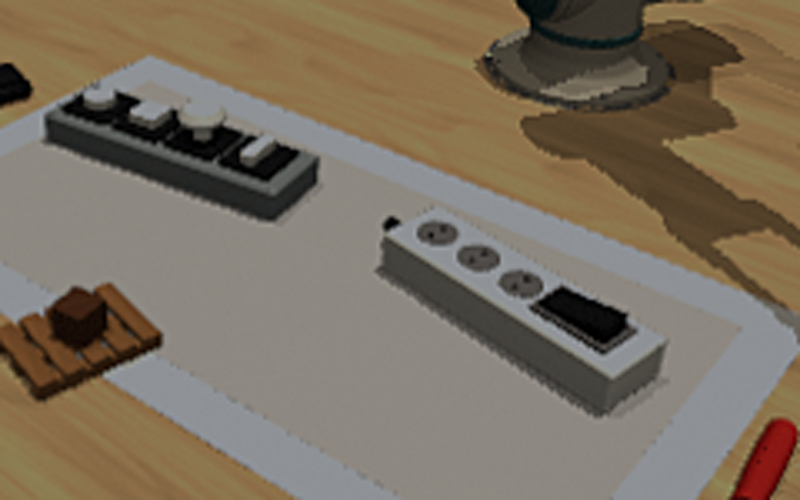

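The scene picture shows the panel's keys, from left to right, as round (139,109), square (150,112), stop and long. The spotter's scene positions agree once scaled: round (209,163), square (224,167), stop (238,163) and long (258,178). In the top picture they are long (300,238), stop (323,235), square (345,231) and round (367,228). The rocker is around (178,226), with its raised end on the left. The spotter's top hit for square_top in the scene picture is on the bar, so I'll use its second hit there.

```bash
python3 - <<'E'
from h import *
import pickle
from scipy.optimize import least_squares
a,b=pickle.load(open("p0.pkl","rb"))
c=lambda x,y:(120+x/2.857-.33,180+y/2.857-.33)
s=lambda x,y:(180+x/3.333-.35,135+y/3.333-.35)
T=dict(long=c(514,166),stop=c(581,157),square=c(642,147),round=c(706,138))
for n,z in zip(T,(.056,.084,.056,.056)): print(n,"top",atz(b,T[n],z).round(4))
S=dict(long=s(258,149),stop=s(202,115),square=s(152,111),round=s(101,98))
for n,z in zip(S,(.056,.084,.056,.056)): print(n,"scene",atz(a,S[n],z).round(4), "tri",tri((a,b),(S[n],T[n]))[0].round(4))
# panel fit : keys
def R(t): return np.array([[np.cos(t),-np.sin(t)],[np.sin(t),np.cos(t)]])
ns=["long","stop","square","round"];ys=[105,35,-35,-105];zs=[.056,.084,.056,.056]
def pk(q): return np.array([np.r_[q[:2]+R(q[2])@[0,y/1000],z] for y,z in zip(ys,zs)])
f=lambda q:np.r_[(proj(a,pk(q))-[S[n] for n in ns]).ravel(),(proj(b,pk(q))-[T[n] for n in ns]).ravel()]
r=least_squares(f,[.48,-.22,.1],loss="soft_l1");print("panel",r.x.round(4),r.fun.round(1));P=pk(r.x);print(P.round(4))
# bar
scr=[(348,194),(355,130),(137,92),(112,160)]
sock_t=[c(224,146),c(269,153),c(313,160)];sock_s=[s(521,283),s(479,258),s(437,234)]
for t,u in zip(sock_t,sock_s): print("sock",atz(b,t,.045).round(4),atz(a,u,.045).round(4),tri((a,b),(u,t))[0].round(4))
# rocker corners scene raised end
print("rocker c top",atz(b,c(166,133),.05).round(4))
for q in ((608,340),(630,318)): print("raised corners",atz(a,s(*q),.067).round(4))
print("bar corners",[atz(a,s(*q),.045).round(4)[:2] for q in ((664,343),(604,378),(384,240),(432,207))])
x,_=tri((a,b),((363.3,226.0),(168,222.4)));print(x, atz(a,(363.3,226.),.064),atz(b,(168,222.4),.064))
E
```

```text
long top [ 0.4724 -0.1081  0.056 ]
stop top [ 0.4838 -0.1775  0.084 ]
square top [ 0.4965 -0.2475  0.056 ]
round top [ 0.5081 -0.3172  0.056 ]
long scene [ 0.4842 -0.103   0.056 ] tri [ 0.4736 -0.1101  0.0483]
stop scene [ 0.5062 -0.1597  0.084 ] tri [ 0.4845 -0.1803  0.0671]
square scene [ 0.5001 -0.2421  0.056 ] tri [ 0.4961 -0.2476  0.0524]
round scene [ 0.5167 -0.3058  0.056 ] tri [ 0.5076 -0.3183  0.048 ]
panel [ 0.4915 -0.2121  0.1612] [ 0.7 -1.6  0.4 -3.8 -0.3 -0.7 -0.1 -1.7  0.1 -0.7  0.  -0.7 -0.2 -0.2
 -0.5 -0.1]
[[ 0.4746 -0.1085  0.056 ]
 [ 0.4858 -0.1776  0.084 ]
 [ 0.4971 -0.2467  0.056 ]
 [ 0.5083 -0.3158  0.056 ]]
sock [0.4863 0.2108 0.045 ] [0.4883 0.2089 0.045 ] [0.487  0.2097 0.0446]
sock [0.4798 0.161  0.045 ] [0.4813 0.1612 0.045 ] [0.48   0.1608 0.0441]
sock [0.4734 0.1123 0.045 ] [0.4751 0.1114 0.045 ] [0.4739 0.1116 0.0444]
rocker c top [0.4989 0.2743 0.05  ]
raised corners [0.5336 0.3127 0.067 ]
raised corners [0.497  0.3128 0.067 ]
bar corners [array([0.481 , 0.3388]), array([0.5514, 0.3227]), array([0.5152, 0.0804]), array([0.4411, 0.082 ])]
[0.50890959 0.29960461 0.08111365] [0.48691098 0.2920474  0.064     ] [0.50976202 0.30244385 0.064     ]
```

```bash
python3 - <<'E'
from h import *
import pickle
a,b=pickle.load(open("p0.pkl","rb"))
def draw(p,o,yaw,x0,y0,w,h,n,pan):
    k=800/w
    im=cv2.resize(p["img"][y0:y0+h,x0:x0+w,::-1],(800,int(h*k)),interpolation=cv2.INTER_CUBIC)
    im=cv2.convertScaleAbs(im,alpha=1.6)
    def W(o,yaw,P):
        P=np.array(P,float)/1000;c,s=np.cos(yaw),np.sin(yaw)
        return np.c_[o[0]+c*P[:,0]-s*P[:,1],o[1]+s*P[:,0]+c*P[:,1],P[:,2]]
    def poly(o,yaw,P,col):
        u=((proj(p,W(o,yaw,P))-[x0,y0]+.5)*k).round().astype(int)
        cv2.polylines(im,[u],True,col,1)
    rect=lambda X,Y,z,cx=0,cy=0:[(cx-X,cy-Y,z),(cx+X,cy-Y,z),(cx+X,cy+Y,z),(cx-X,cy+Y,z)]
    poly(o,yaw,rect(37.5,130,45),(0,255,0))
    c,s=np.cos(.2),np.sin(.2)
    t=.2;ly=34*np.cos(t);
    poly(o,yaw,[(-16,70-32,47+6-6),(16,70-32,47),(16,70+32,65),(-16,70+32,65)],(0,0,255))
    poly(o,yaw,rect(1,1,64,0,94.5),(255,0,255))
    q=pan
    poly(q[:2],q[2],rect(45,153,36),(0,255,0))
    poly(q[:2],q[2],rect(17,17,56,0,-35),(0,0,255));poly(q[:2],q[2],rect(18,18,56,0,-105),(0,0,255))
    cv2.imwrite(n,im)
pan=(.4905,-.2125,.1612); o=(.4877,.2035);yaw=-.132
draw(b,o,yaw,120,180,280,110,"pics/t1.png",pan);draw(a,o,yaw,180,135,240,150,"pics/s1.png",pan)
E
```

```text
(no output)
```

View pics/t1.png

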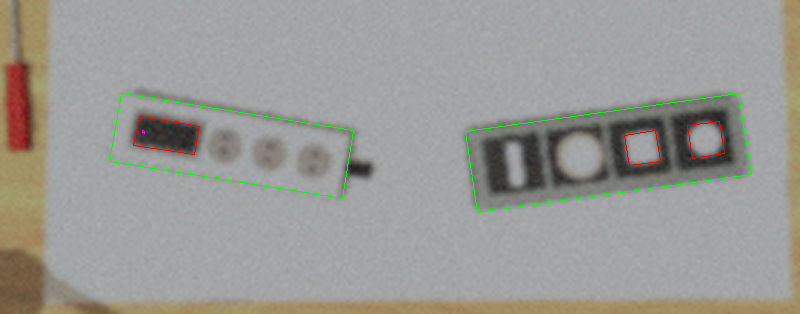

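View pics/s1.png

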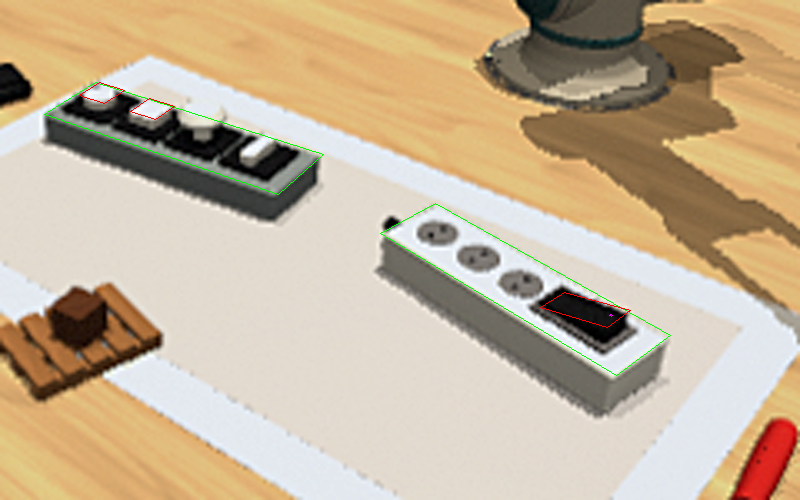

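>>> step_arm(commands=[0,0,9.5,0,0,0,0,0,0,9.5,0,0,0,0,0,0,9.5,0,0,0,0,0,0,9.5,0,0,0,0,0,0,9.5,0,0,0,0], force=20)

```text
t: 1.82
ee_pos: [0.21, 0.5353, 0.18]
eef_rot: [0.984, 0.18, 0.0, -0.0]
wrist_force: [0.0, 0.3, 1.0]
width: 0.0473
```

>>> step_arm(commands=[0,0,9.5,0,0,0,0,0,0,9.5,0,0,0,0,0,0,9.5,0,0,0,0,0,0,0,0,0,0,0])

```text
t: 2.33
ee_pos: [0.21, 0.5353, 0.18]
eef_rot: [0.998, -0.064, 0.0, -0.0]
wrist_force: [-0.3, 0.3, 0.2]
width: 0.0075
```

```bash
cat > g.py <<'E'
from h import *
from scipy.spatial.transform import Rotation as Ro
import sys
def go(*X):
    s=ctrl.read_state();R=Ro.from_quat(s["eef_rot"]).as_matrix()
    print("t",round(s["t"],2),"pos",s["ee_pos"].round(4),"F",s["wrist_force"].round(1),"w",round(s["width"],4),"xaxis deg",np.degrees(np.arctan2(R[1,0],R[0,0])).round(1),"z",R[:,2].round(3))
    p=s["ee_pos"]
    for x in X: print("to",x,"tool mm",(R.T@(np.array(x)-p)*1000).round(1)); p=np.array(x)
if __name__=="__main__":
    go(*[tuple(float(v) for v in q.split(",")) for q in sys.argv[1:]])
E
python3 g.py .4995,.295,.18 .4995,.295,.090
```

```text
t 2.33 pos [0.21   0.5353 0.18  ] F [-0.3  0.3  0.2] w 0.0075 xaxis deg -7.3 z [ 0.  0. -1.]
to (0.4995, 0.295, 0.18) tool mm [317.7 201.5  -0. ]
to (0.4995, 0.295, 0.09) tool mm [-0.  0. 90.]
```

>>> step_arm(commands=[0,0,0,39.7,25.2,0,0,0,0,0,39.7,25.2,0,0,0,0,0,39.7,25.2,0,0,0,0,0,39.7,25.2,0,0,0,0,0,39.7,25.2,0,0])

```text
t: 2.95
ee_pos: [0.3917, 0.3838, 0.1801]
eef_rot: [0.998, -0.063, 0.0, -0.0]
wrist_force: [1.0, 0.6, -0.8]
width: 0.0003
```

>>> step_arm(commands=[0,0,0,39.7,25.2,0,0,0,0,0,39.7,25.2,0,0,0,0,0,39.7,25.2,0,0,0,0,0,0,0,40,0,0,0,0,0,0,40,0])

```text
t: 3.58
ee_pos: [0.5001, 0.2939, 0.0994]
eef_rot: [0.998, -0.064, 0.001, -0.0]
wrist_force: [-0.4, 0.4, 0.1]
width: 0.0005
```

```bash
python3 g.py .4995,.295,.090; python3 - <<'E'
from h import *
for n in ("scene","top"):
    p=ctrl.camera(n);u=proj(p,[[.5,.297,.064]])[0].astype(int);s=60
    c=p["img"][u[1]-s:u[1]+s,u[0]-s:u[0]+s,::-1]
    cv2.imwrite(f"pics/a_{n}.png",cv2.convertScaleAbs(cv2.resize(c,(600,600),interpolation=cv2.INTER_CUBIC),alpha=1.6))
E
```

```text
t 3.58 pos [0.5001 0.2939 0.0994] F [-0.4  0.4  0.1] w 0.0005 xaxis deg -7.3 z [ 0.002  0.001 -1.   ]
to (0.4995, 0.295, 0.09) tool mm [-0.7 -1.   9.4]
```

View pics/a_scene.png

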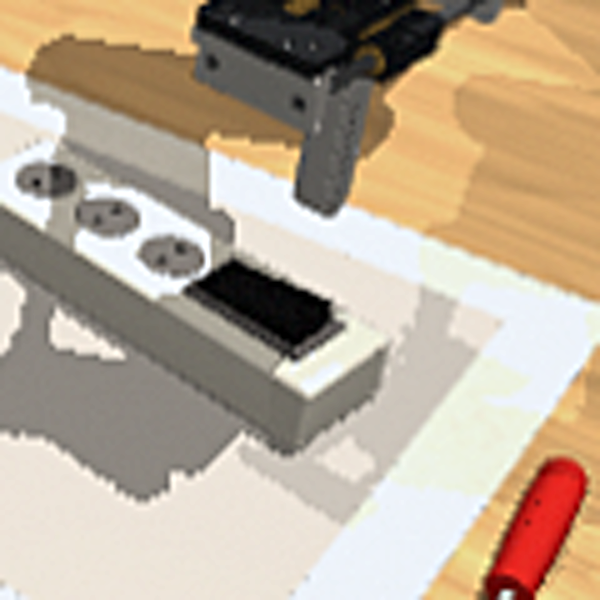

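View pics/a_top.png

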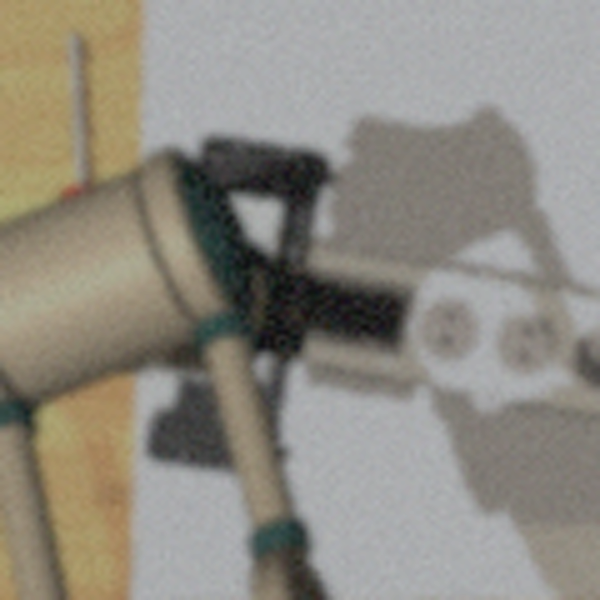

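```bash
python3 - <<'E'
from h import *
p=ctrl.camera("scene");u0=proj(p,[[.5,.297,.064]])[0].astype(int)
for X in ([.5001,.2939,.0854],[.5001,.2939,.1654],[.5,.297,.064],[.492,.2939,.0854],[.508,.2939,.0854]):print((proj(p,[X])[0]-u0+60)*5)
c=p["img"][u0[1]-60:u0[1]+60,u0[0]-60:u0[0]+60,::-1]
cv2.imwrite("pics/b.png",cv2.convertScaleAbs(cv2.resize(c,(600,600),interpolation=cv2.INTER_CUBIC),alpha=1.6))
E
python3 g.py
```

```text
[304.25030599 266.6876116 ]
[329.35152752 143.1809469 ]
[303.17152916 300.049323  ]
[311.48931737 259.75630002]
[297.1150947  273.51841026]
t 3.73 pos [0.4974 0.2936 0.0983] F [ 0.8 -0.2 -0.4] w 0.0006 xaxis deg -7.3 z [-0.004 -0.002 -1.   ]
```

View pics/b.png

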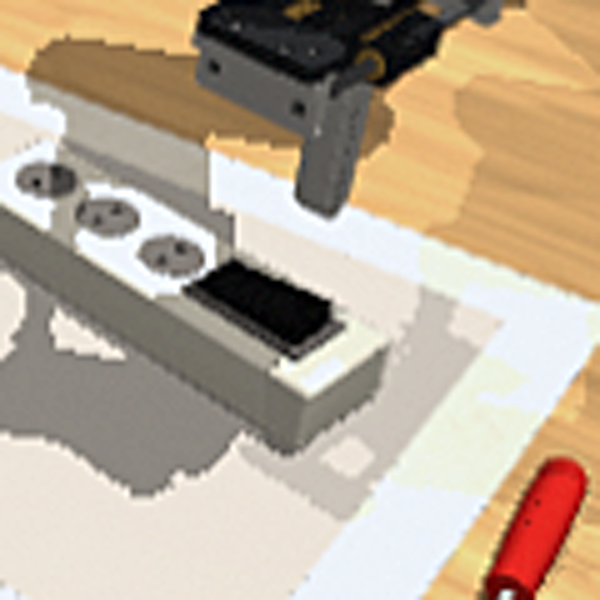

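The visible fingertip is at crop (322,212), but the model puts it at (304,267). I'll check this against the start picture before descending.

```bash
python3 - <<'E'
from h import *
import pickle
a,b=pickle.load(open("p0.pkl","rb"))
d=np.array([np.cos(np.radians(68.6)),np.sin(np.radians(68.6)),0])
T=np.array([.21,.535,.166])
for p,n in ((a,"s"),(b,"t")):
    P=[T+d*.047,T-d*.047,T+d*.06,T-d*.06,T+[0,0,.097]]
    u=proj(p,P);print(n,u.round(0).tolist())
    c0=u.mean(0).astype(int);x0=int(np.clip(c0[0]-60,0,392));y0=int(np.clip(c0[1]-60,0,264))
    im=cv2.convertScaleAbs(cv2.resize(p["img"][y0:y0+120,x0:x0+120,::-1],(600,600),interpolation=cv2.INTER_CUBIC),alpha=1.6)
    for q in u: cv2.circle(im,tuple(((q-[x0,y0]+.5)*5).astype(int).tolist()),4,(0,0,255),1)
    cv2.imwrite(f"pics/c{n}.png",im)
# now
p=ctrl.camera("top");X=np.array([.4995,.294,.086]);u=proj(p,[X,X+[0,0,.097]]);
x0,y0=(u[0]-60).astype(int)
im=cv2.convertScaleAbs(cv2.resize(p["img"][y0:y0+120,x0:x0+120,::-1],(600,600),interpolation=cv2.INTER_CUBIC),alpha=2)
for q in u: cv2.circle(im,tuple(((q-[x0,y0]+.5)*5).astype(int).tolist()),4,(0,0,255),1)
cv2.imwrite("pics/ct2.png",im)
E
```

```text
s [[517.0, 194.0], [484.0, 177.0], [522.0, 196.0], [480.0, 175.0], [514.0, 153.0]]
t [[58.0, 319.0], [88.0, 332.0], [54.0, 317.0], [92.0, 334.0], [58.0, 333.0]]
```

View pics/cs.png

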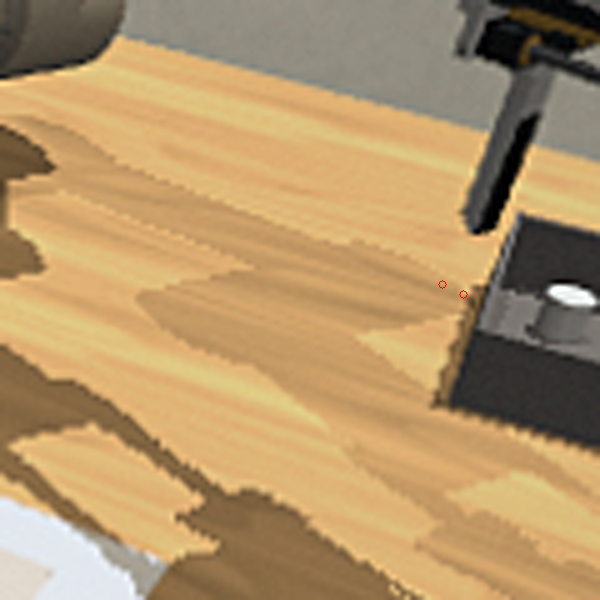

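View pics/ct.png

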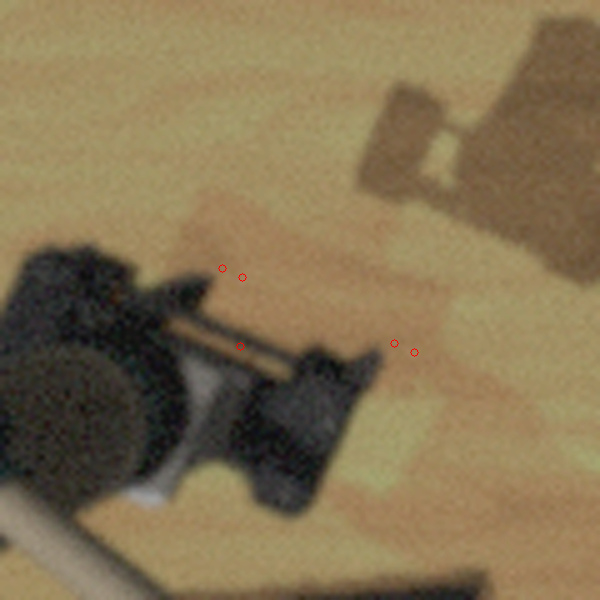

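View pics/ct2.png

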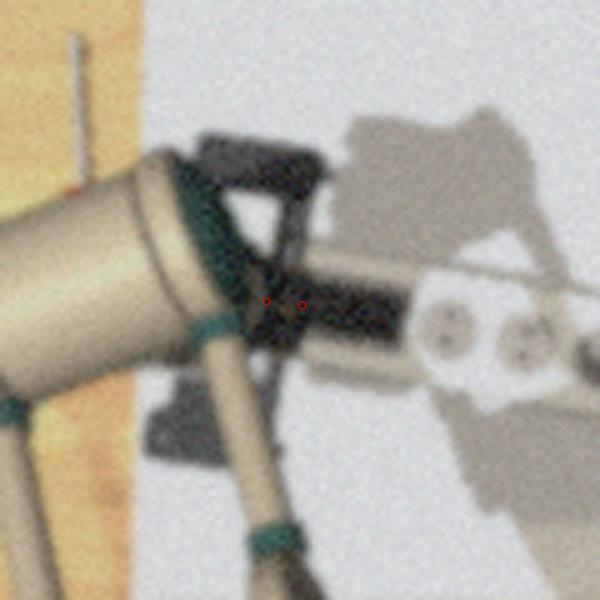

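>>> step_arm(commands=[0,0,0,0,0,7,0,0,0,0,0,0,7,0,0,0,0,0,0,0,0])

```text
t: 4.15
ee_pos: [0.4987, 0.2945, 0.086]
eef_rot: [0.998, -0.064, -0.0, 0.0]
wrist_force: [0.0, 0.4, -0.1]
width: 0.0003
```

```bash
cat > v.py <<'E'
from h import *
import sys
def view(cam,X,n,pts=(),s=60):
    p=ctrl.camera(cam);u0=proj(p,[X])[0].astype(int)
    x0=int(np.clip(u0[0]-s,0,512-2*s));y0=int(np.clip(u0[1]-s,0,384-2*s));k=600/(2*s)
    im=cv2.convertScaleAbs(cv2.resize(p["img"][y0:y0+2*s,x0:x0+2*s,::-1],(600,600),interpolation=cv2.INTER_CUBIC),alpha=1.7)
    for q in proj(p,list(pts)+[X]): cv2.circle(im,tuple(((q-[x0,y0]+.5)*k).astype(int).tolist()),3,(0,0,255),1)
    cv2.imwrite(n,im)
E
python3 g.py; python3 -c "
from v import *
e=ctrl.read_state()['ee_pos']
view('scene',[.5,.297,.064],'pics/d.png',[e-[0,0,.014]],40)"
```

```text
t 4.15 pos [0.4987 0.2945 0.086 ] F [ 0.   0.4 -0.1] w 0.0003 xaxis deg -7.4 z [-0. -0. -1.]
```

View pics/d.png

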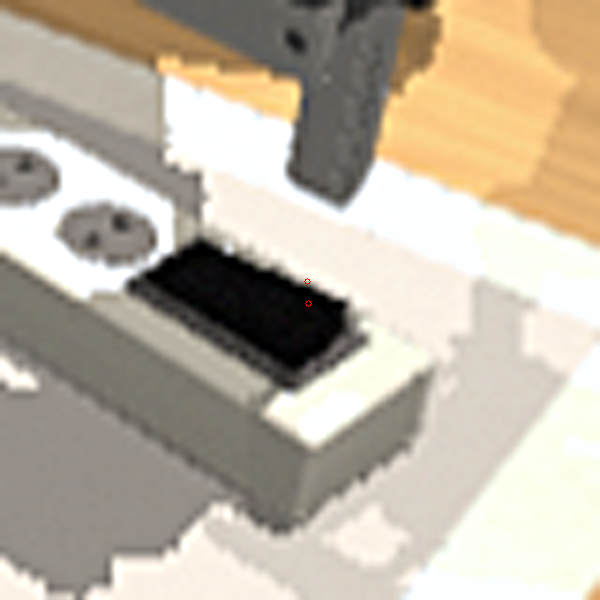

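```bash
python3 - <<'E'
from h import *
import pickle
a,b=pickle.load(open("p0.pkl","rb"))
d=np.array([np.cos(np.radians(68.6)),np.sin(np.radians(68.6)),0])
# crop origins as in the earlier script
def org(p):
    T=np.array([.21,.535,.166]);u=proj(p,[T+d*.047,T-d*.047,T+d*.06,T-d*.06,T+[0,0,.097]]);c0=u.mean(0).astype(int)
    return np.array([np.clip(c0[0]-60,0,392),np.clip(c0[1]-60,0,264)])
S=org(a)+np.array([480,228])/5-.5; t=org(b)+np.array([375,355])/5-.5
print(S,t,tri((a,b),(S,t)),"pred",np.array([.21,.535,.166])-d*.047,-d*.053+np.array([.21,.535,.166]))
t2=org(b)+np.array([205,282])/5-.5
for z in (.166,.18,.2,.21): print(z,atz(a,S,z).round(3),atz(b,t,z).round(3),atz(b,t2,z).round(3))
p=ctrl.camera("scene");u0=proj(p,[[.5,.297,.064]])[0].astype(int)
uv=u0-40+np.array([327,192])/7.5-.5
for z in (.072,.09,.11): print(z,atz(p,uv,z).round(3))
E
```

```text
[487.5 164.1] [ 84.5 334.5] (array([0.1949891 , 0.48642699, 0.20727714]), [np.float64(0.0006390675596096771), np.float64(0.000639067559609543)]) pred [0.19285079 0.49124038 0.166     ] [0.19066153 0.48565404 0.166     ]
0.166 [0.101 0.478 0.166] [0.186 0.502 0.166] [0.224 0.6   0.166]
0.18 [0.132 0.481 0.18 ] [0.189 0.496 0.18 ] [0.227 0.594 0.18 ]
0.2 [0.178 0.485 0.2  ] [0.194 0.489 0.2  ] [0.231 0.584 0.2  ]
0.21 [0.2   0.488 0.21 ] [0.196 0.485 0.21 ] [0.233 0.58  0.21 ]
0.072 [0.444 0.274 0.072]
0.09 [0.468 0.283 0.09 ]
0.11 [0.495 0.293 0.11 ]
```

In both views the fingertip sits about 40 mm higher than the text implies, at z ≈ 0.112 instead of 0.072. Its x and y are right, so I'll descend in small steps and watch the force.

>>> step_arm(commands=[0,0,0,0,0,3,0,0,0,0,0,0,3,0,0,0,0,0,0,3,0,0,0,0,0,0,0,0])

```text
t: 4.75
ee_pos: [0.4987, 0.2943, 0.0766]
eef_rot: [0.998, -0.065, -0.0, 0.0]
wrist_force: [0.1, 0.7, -0.3]
width: 0.0007
```

```bash
python3 g.py; python3 -c "
from v import *
e=ctrl.read_state()['ee_pos']
view('scene',[.5,.297,.064],'pics/d2.png',[e-[0,0,.014]],40)"
```

```text
t 4.75 pos [0.4987 0.2943 0.0766] F [ 0.1  0.7 -0.3] w 0.0007 xaxis deg -7.4 z [-0.001 -0.    -1.   ]
```

View pics/d2.png

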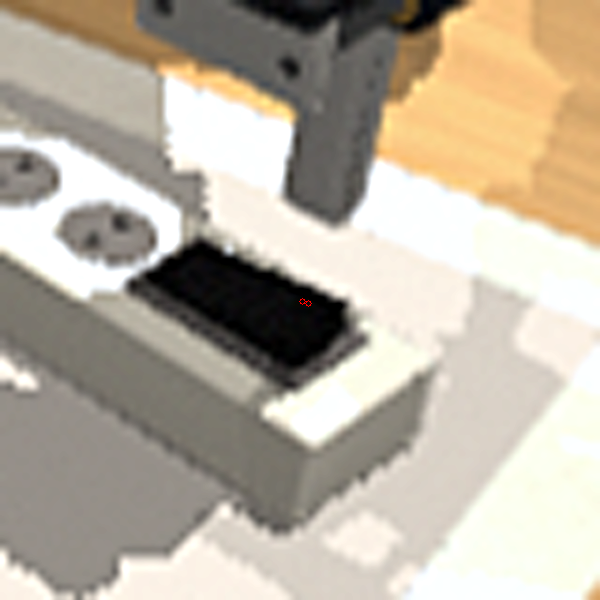

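>>> step_arm(commands=[0,0,0,0,0,3,0,0,0,0,0,0,3,0,0,0,0,0,0,0,0])

```text
t: 5.18
ee_pos: [0.4986, 0.2943, 0.0706]
eef_rot: [0.998, -0.065, -0.0, 0.0]
wrist_force: [-0.1, 0.8, 0.1]
width: 0.0003
```

>>> step_arm(commands=[0,0,0,0,0,3,0,0,0,0,0,0,3,0,0,0,0,0,0,0,0])

```text
t: 5.55
ee_pos: [0.4986, 0.2943, 0.0646]
eef_rot: [0.998, -0.065, -0.0, 0.0]
wrist_force: [-0.5, -0.3, -0.4]
width: 0.0002
```

```bash
python3 g.py; python3 -c "
from v import *
e=ctrl.read_state()['ee_pos']
view('scene',[.5,.297,.064],'pics/d3.png',[e+[0,0,.026]],40)"
```

```text
t 5.55 pos [0.4986 0.2943 0.0646] F [-0.5 -0.3 -0.4] w 0.0002 xaxis deg -7.4 z [-0.001 -0.    -1.   ]
```

View pics/d3.png

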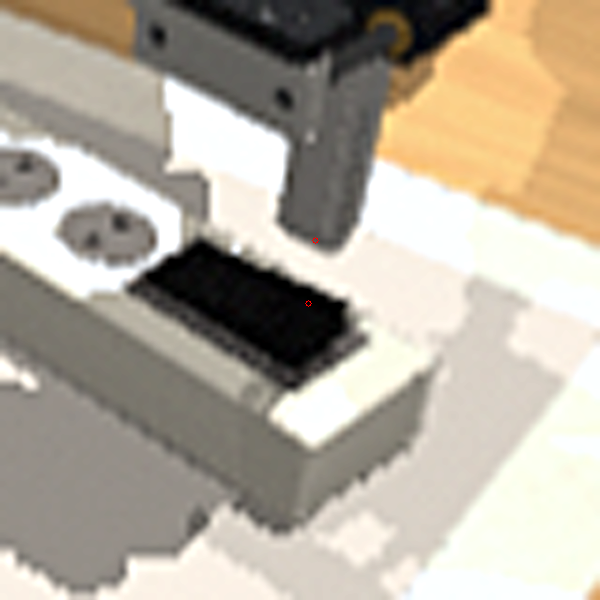

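The picture was right: there's no contact at TCP 0.065, and the tip is about 26 mm above the reported TCP. I'll use that offset from here.

>>> step_arm(commands=[0,0,0,1,0,7,0,0,0,0,0,0,7,0,0,0,0,0,0,3,0,0,0,0,0,0,0,0])

```text
t: 6.1
ee_pos: [0.4996, 0.2942, 0.0475]
eef_rot: [0.998, -0.065, -0.0, 0.0]
wrist_force: [0.4, 0.4, 0.3]
width: 0.0006
```

>>> step_arm(commands=[0,0,0,0,0,2,0,0,0,0,0,0,2,0,0,0,0,0,0,2,0,0,0,0,0,0,0,0])

```text
t: 6.6
ee_pos: [0.4998, 0.2942, 0.0418]
eef_rot: [0.998, -0.065, -0.0, 0.0]
wrist_force: [0.8, -0.6, -1.1]
width: 0.0002
```

```bash
python3 g.py; python3 -c "
from v import *
e=ctrl.read_state()['ee_pos']
view('scene',[.5,.297,.064],'pics/d4.png',[e+[0,0,.026]],40)"
```

```text
t 6.6 pos [0.4998 0.2942 0.0418] F [ 0.8 -0.6 -1.1] w 0.0002 xaxis deg -7.4 z [-0. -0. -1.]
```

View pics/d4.png

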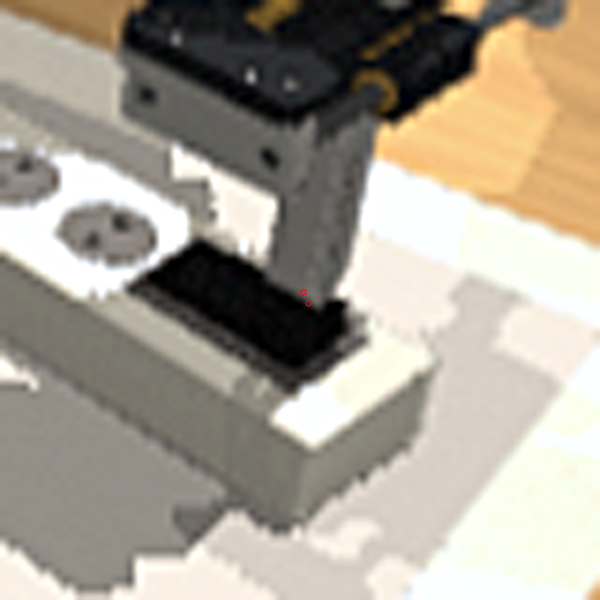

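The tip is now above the raised end and nearly touching it, at crop (312,300). Next I press.

>>> step_arm(commands=[0,0,0,0,0,2,0,0,0,0,0,0,2,0,0,0,0,0,0,2,0,0,0,0,0,0,0,0])

```text
t: 7.15
ee_pos: [0.4999, 0.2943, 0.0359]
eef_rot: [0.998, -0.065, 0.0, -0.0]
wrist_force: [0.5, -0.9, -0.2]
width: 0.0003
```

>>> step_arm(commands=[0,0,0,0,0,2,0,0,0,0,0,0,2,0,0,0,0,0,0,0,0])

```text
t: 7.52
ee_pos: [0.5003, 0.2951, 0.0323]
eef_rot: [0.998, -0.065, 0.0, -0.001]
wrist_force: [0.6, 3.1, 2.9]
width: 0.0004
```

```bash
python3 g.py; python3 -c "
from v import *
e=ctrl.read_state()['ee_pos']
view('scene',[.5,.297,.064],'pics/d5.png',[e+[0,0,.026]],40)"
```

```text
t 7.53 pos [0.5003 0.2951 0.0323] F [0.6 3.1 2.9] w 0.0004 xaxis deg -7.4 z [ 0.001  0.001 -1.   ]
```

View pics/d5.png

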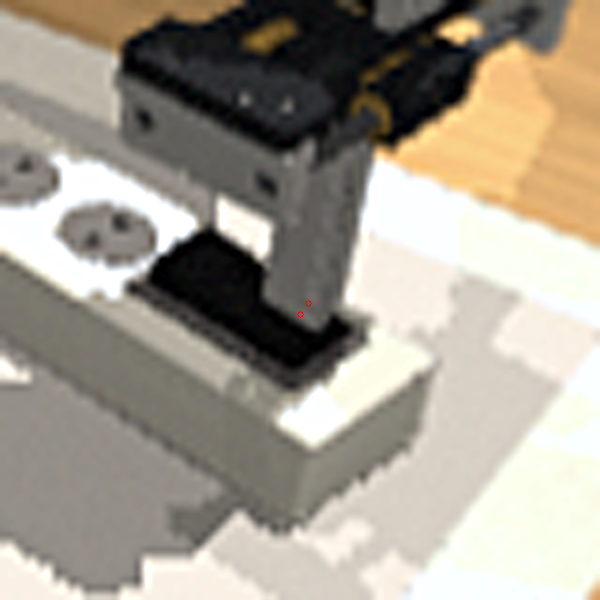

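>>> step_arm(commands=[0,0,0,0,0,1.5,0,0,0,0,0,0,1.5,0,0,0,0,0,0,0,0])

```text
t: 7.95
ee_pos: [0.5007, 0.296, 0.0306]
eef_rot: [0.998, -0.065, 0.001, -0.002]
wrist_force: [-2.4, 4.9, 9.9]
width: 0.0005
```

>>> step_arm(commands=[0,0,0,0,0,1,0,0,0,0,0,0,1,0,0,0,0,0,0,0,0])

```text
t: 8.32
ee_pos: [0.5008, 0.296, 0.0303]
eef_rot: [0.998, -0.065, 0.001, -0.002]
wrist_force: [-3.9, 4.0, 19.5]
width: 0.0007
```

```bash
python3 g.py; python3 -c "
from v import *
e=ctrl.read_state()['ee_pos']
view('scene',[.5,.297,.064],'pics/d6.png',[e+[0,0,.026]],40)"
```

```text
t 8.32 pos [0.5008 0.296  0.0303] F [-3.9  4.  19.5] w 0.0007 xaxis deg -7.4 z [ 0.003  0.004 -1.   ]
```

View pics/d6.png

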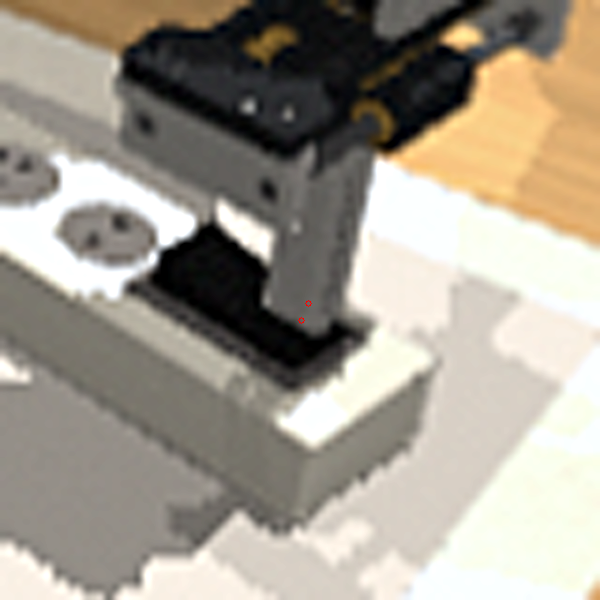

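It has reached the hard stop, with 20 N and no further movement. I'll lift off and check.

>>> step_arm(commands=[0,0,0,0,0,-10,0,0,0,0,0,0,-35,0,0,0,0,0,0,-35,0,0,0,0,0,-50,0,0,0,0,0,0,-50,0,0])

```text
t: 9.0
ee_pos: [0.5131, 0.3928, 0.1071]
eef_rot: [0.998, -0.065, 0.0, 0.001]
wrist_force: [0.8, -0.5, -0.4]
width: 0.0006
```

```bash
python3 g.py .4965,-.247,.115 .4965,-.247,.04; python3 -c "
from v import *
view('scene',[.5,.297,.064],'pics/e.png',[],40)"
```

```text
t 9.0 pos [0.5131 0.3928 0.1071] F [ 0.8 -0.5 -0.4] w 0.0006 xaxis deg -7.5 z [ 0.    -0.002 -1.   ]
to (0.4965, -0.247, 0.115) tool mm [ 67.  636.5  -6.5]
to (0.4965, -0.247, 0.04) tool mm [-0.  -0.2 75. ]
```

View pics/e.png

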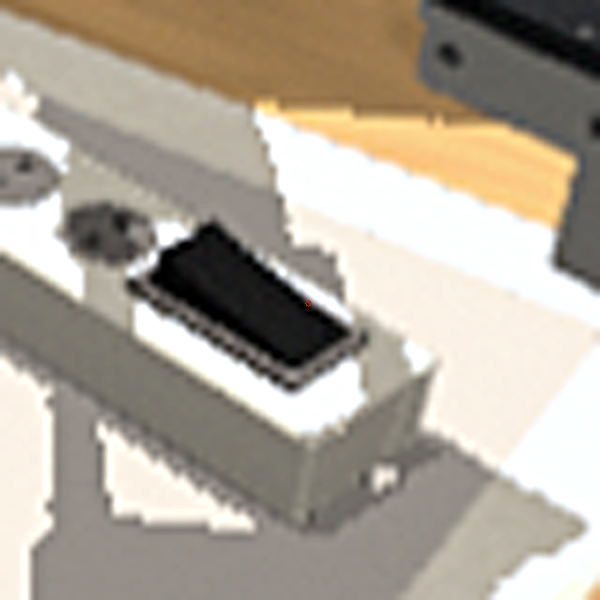

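The rocker now tilts the other way, with its +y end sunk, and the bar hasn't moved. Next is the square key.

>>> step_arm(commands=[0,0,0,5.6,53,0,0,0,0,0,5.6,53,0,0,0,0,0,5.6,53,0,0,0,0,0,5.6,53,0,0,0,0,0,5.6,53,0,0])

```text
t: 9.68
ee_pos: [0.505, 0.1243, 0.1061]
eef_rot: [0.998, -0.064, -0.001, 0.001]
wrist_force: [1.1, 0.1, -0.7]
width: 0.0004
```

>>> step_arm(commands=[0,0,0,5.6,53,0,0,0,0,0,5.6,53,0,0,0,0,0,5.6,53,0,0,0,0,0,5.6,53,0,0,0,0,0,5.6,53,0,0])

```text
t: 10.3
ee_pos: [0.4981, -0.1415, 0.1062]
eef_rot: [0.998, -0.065, -0.001, 0.0]
wrist_force: [0.7, 0.5, -0.5]
width: 0.0008
```

>>> step_arm(commands=[0,0,0,5.6,53,0,0,0,0,0,5.6,53,0,0,0,0,0,0,0,0,0,0,0,0,0,0,0,0])

```text
t: 10.8
ee_pos: [0.496, -0.2453, 0.1061]
eef_rot: [0.998, -0.065, -0.001, -0.001]
wrist_force: [0.3, 0.6, 0.5]
width: 0.0002
```

```bash
python3 g.py .4965,-.247,.06; python3 -c "
from v import *
e=ctrl.read_state()['ee_pos']
view('scene',[.4965,-.247,.056],'pics/f.png',[e+[0,0,.026]],40);view('top',[.4965,-.247,.056],'pics/ft.png',[e+[0,0,.026]],50)"
```

```text
t 10.8 pos [ 0.496  -0.2453  0.1061] F [0.3 0.6 0.5] w 0.0002 xaxis deg -7.5 z [-0.003  0.002 -1.   ]
to (0.4965, -0.247, 0.06) tool mm [ 0.9  1.7 46.1]
```

View pics/f.png

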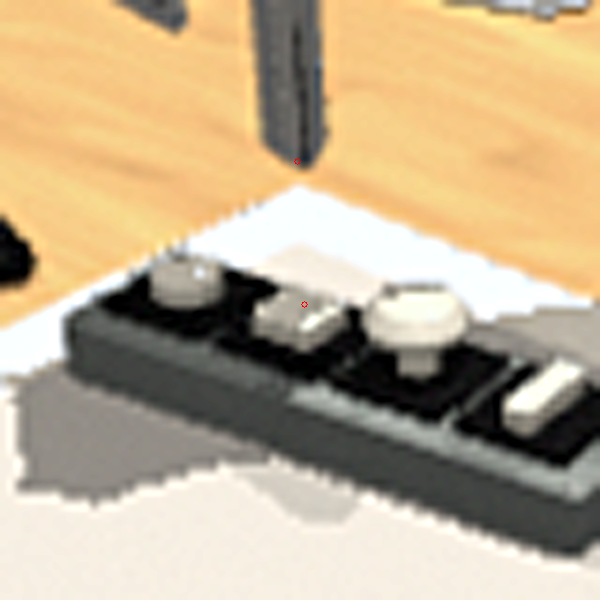

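View pics/ft.png

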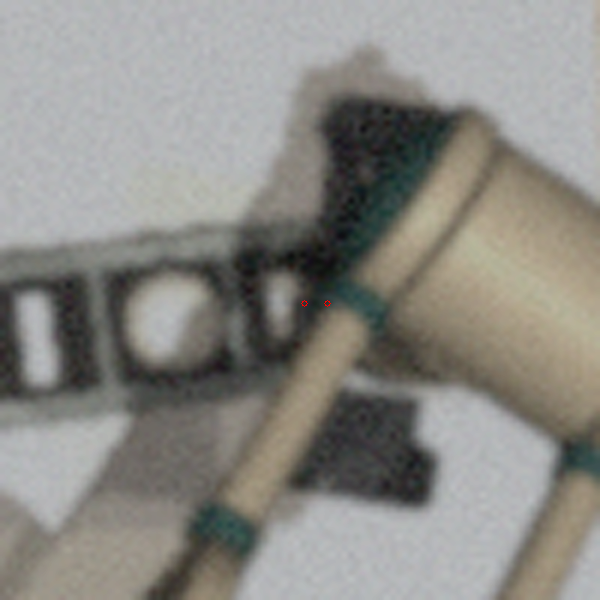

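The tip marker and the square key's centre both line up. Going down.

>>> step_arm(commands=[0,0,0,1,1.5,20,0,0,0,0,0,0,20,0,0,0,0,0,0,20,0,0,0,0,0,0,10,0,0,0,0,0,0,0,0])

```text
t: 11.52
ee_pos: [0.4978, -0.2464, 0.0366]
eef_rot: [0.998, -0.064, -0.001, -0.0]
wrist_force: [-0.4, 0.1, -0.4]
width: 0.0004
```

```bash
python3 g.py ; python3 -c "
from v import *
e=ctrl.read_state()['ee_pos']
view('scene',[.4965,-.247,.056],'pics/g.png',[e+[0,0,.026]],40)"
```

```text
t 11.53 pos [ 0.4978 -0.2464  0.0366] F [-0.4  0.1 -0.4] w 0.0004 xaxis deg -7.3 z [-0.001  0.001 -1.   ]
```

View pics/g.png

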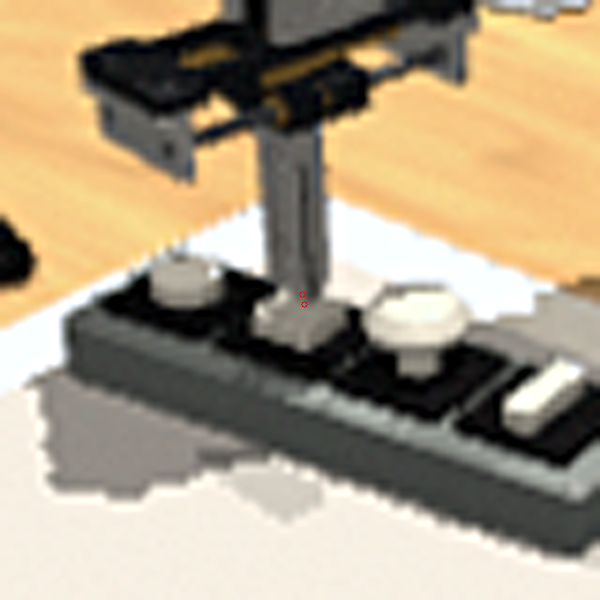

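>>> step_arm(commands=[0,0,0,0,0,3,0,0,0,0,0,0,3,0,0,0,0,0,0,3,0,0,0,0,0,0,0,0])

```text
t: 12.08
ee_pos: [0.4984, -0.2477, 0.028]
eef_rot: [0.998, -0.065, 0.0, 0.0]
wrist_force: [1.6, 0.4, 0.5]
width: 0.0006
```

>>> step_arm(commands=[0,0,0,0,0,3,0,0,0,0,0,0,2,0,0,0,0,0,0,0,0])

```text
t: 12.45
ee_pos: [0.4984, -0.2477, 0.0228]
eef_rot: [0.998, -0.065, 0.0, 0.0]
wrist_force: [1.0, -0.6, 0.1]
width: 0.0004
```

>>> step_arm(commands=[0,0,0,0,0,1,0,0,0,0,0,0,1,0,0,0,0,0,0,0,0])

```text
t: 12.82
ee_pos: [0.4984, -0.2477, 0.0225]
eef_rot: [0.998, -0.065, 0.001, 0.0]
wrist_force: [-1.7, 0.8, 12.2]
width: 0.0001
```

```bash
python3 g.py ; python3 -c "
from v import *
e=ctrl.read_state()['ee_pos']
view('scene',[.4965,-.247,.056],'pics/g2.png',[e+[0,0,.026]],40)"
```

```text
t 12.82 pos [ 0.4984 -0.2477  0.0225] F [-1.7  0.8 12.2] w 0.0001 xaxis deg -7.4 z [ 0.001 -0.001 -1.   ]
```

View pics/g2.png

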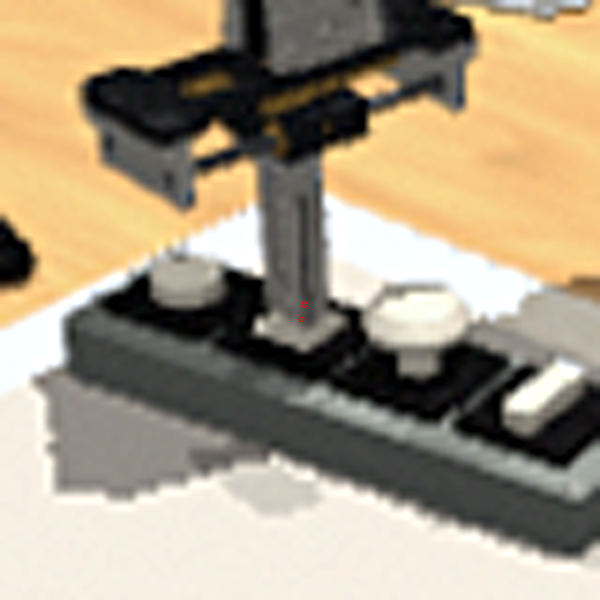

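The square key is at its stop: TCP 0.0225, 12 N, and it shows low in the picture. I'll lift off and move to the round key.

>>> step_arm(commands=[0,0,0,0,0,-12,0,0,0,0,0,0,-32,0,0,0,0,0,0,0,0])

```text
t: 13.25
ee_pos: [0.4996, -0.2485, 0.0669]
eef_rot: [0.998, -0.065, 0.002, 0.001]
wrist_force: [-1.1, 0.1, 0.1]
width: 0.0004
```

```bash
python3 g.py .5078,-.316,.068
```

```text
t 13.25 pos [ 0.4996 -0.2485  0.0669] F [-1.1  0.1  0.1] w 0.0004 xaxis deg -7.4 z [ 0.004 -0.002 -1.   ]
to (0.5078, -0.316, 0.068) tool mm [16.8 65.9 -0.9]
```

>>> step_arm(commands=[0,0,0,8.4,33,0,0,0,0,0,8.4,33,0,0,0,0,0,0,0,0,0,0,0,0,0,0,0,0])

```text
t: 13.75
ee_pos: [0.5053, -0.3138, 0.0638]
eef_rot: [0.998, -0.065, -0.001, -0.001]
wrist_force: [-0.7, 0.6, -1.0]
width: 0.0005
```

```bash
python3 g.py .5078,-.316,.035; python3 -c "
from v import *
e=ctrl.read_state()['ee_pos']
view('scene',[.5078,-.316,.056],'pics/h.png',[e+[0,0,.026]],40)"
```

```text
t 13.75 pos [ 0.5053 -0.3138  0.0638] F [-0.7  0.6 -1. ] w 0.0005 xaxis deg -7.4 z [-0.002  0.002 -1.   ]
to (0.5078, -0.316, 0.035) tool mm [ 2.8  1.9 28.8]
```

View pics/h.png

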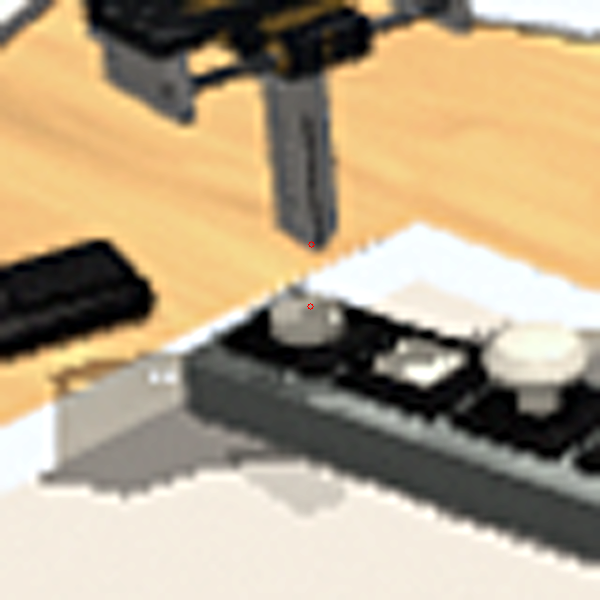

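The square key stays down. Now I press the round key.

>>> step_arm(commands=[0,0,0,2,1,15,0,0,0,0,0,0,15,0,0,0,0,0,0,3,0,0,0,0,0,0,3,0,0,0,0,0,0,0,0])

```text
t: 14.42
ee_pos: [0.5083, -0.3165, 0.0289]
eef_rot: [0.998, -0.065, 0.0, 0.0]
wrist_force: [0.2, -0.6, -0.7]
width: 0.0004
```

>>> step_arm(commands=[0,0,0,0,0,3,0,0,0,0,0,0,3,0,0,0,0,0,0,1,0,0,0,0,0,0,1,0,0,0,0,0,0,0,0])

```text
t: 15.05
ee_pos: [0.5089, -0.317, 0.0226]
eef_rot: [0.998, -0.065, 0.001, 0.001]
wrist_force: [-1.3, 1.2, 10.1]
width: 0.0002
```

```bash
python3 g.py; python3 -c "
from v import *
e=ctrl.read_state()['ee_pos']
view('scene',[.5078,-.316,.056],'pics/h2.png',[e+[0,0,.026]],40)"
```

```text
t 15.05 pos [ 0.5089 -0.317   0.0226] F [-1.3  1.2 10.1] w 0.0002 xaxis deg -7.4 z [ 0.002 -0.001 -1.   ]
```

View pics/h2.png

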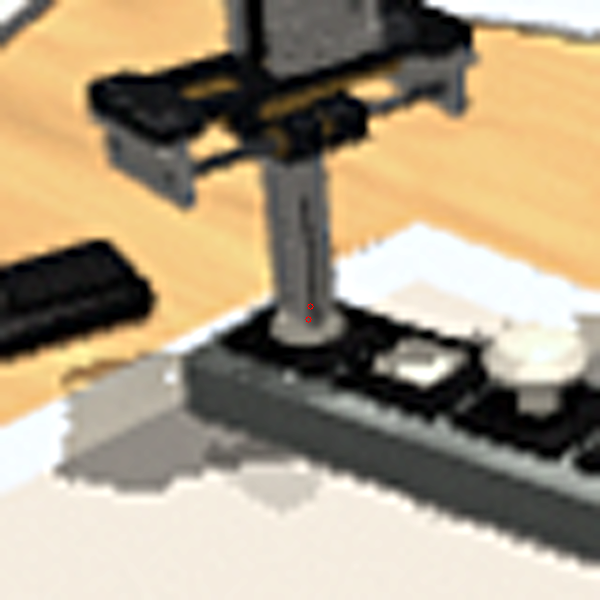

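The round key is at its stop at the same depth, TCP 0.0226, with 10 N. I'll retract and do the last checks.

>>> step_arm(commands=[0,0,0,0,0,-12,0,0,0,0,0,0,-40,0,0,0,0,0,0,-50,0,0,0,0,0,0,-50,0,0,0,0,0,0,0,0])

```text
t: 15.72
ee_pos: [0.5105, -0.3183, 0.1778]
eef_rot: [0.998, -0.065, 0.004, 0.003]
wrist_force: [0.2, 0.5, -0.6]
width: 0.0007
```

```bash
python3 g.py; python3 - <<'E'
from h import *
import pickle
p=ctrl.camera("scene");q,_=pickle.load(open("p0.pkl","rb"))
g=lambda p:cv2.convertScaleAbs(cv2.resize(p["img"][135:285,160:430,::-1],(800,444),interpolation=cv2.INTER_CUBIC),alpha=1.6)
cv2.imwrite("pics/z.png",g(p))
d={}
for n in ["power_bar","pallet","mouse","screwdriver_grip"]:
    r=[ctrl.spot_point(p,n)[:1]]
    print(n,[(x["position"],x["conf"]) for x in r[0]])
E
```

```text
t 15.72 pos [ 0.5105 -0.3183  0.1778] F [ 0.2  0.5 -0.6] w 0.0007 xaxis deg -7.4 z [ 0.007 -0.006 -1.   ]
power_bar [([329.1, 231.3], 0.61)]
pallet [([202.8, 238.2], 0.57)]
mouse [([176.9, 166.0], 0.5)]
screwdriver_grip [([410.5, 276.5], 0.81)]
```

View pics/z.png

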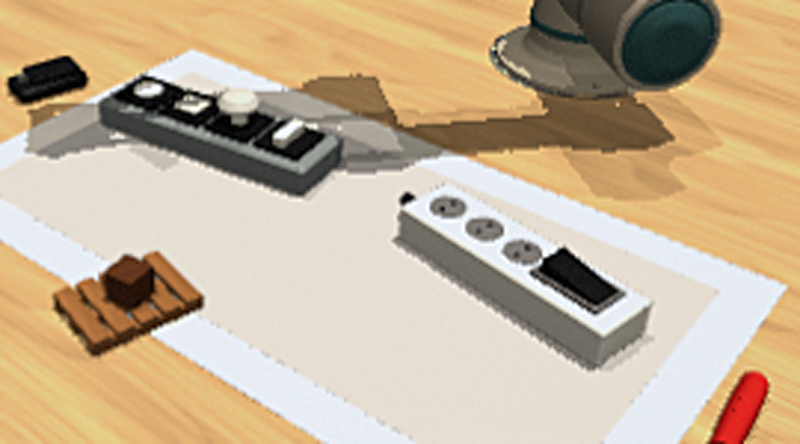

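The picture shows the rocker on at (580,280), with round (149,90) and square (192,103) down. Stop (238,102) and long (288,133) are still up, and nothing has moved.

```bash
python3 -c "
from bench import ctrl
print(ctrl.hand_in())"
```

```text
the job is handed in; nothing more can be done
None
```

I pressed the rocker, then the square key, then the round key, each to its hard stop, and handed the job in at about 15.8 s; the hand-in reports no verdict.

- **Presses:** the rocker stopped at about 20 N, the square key at about 12 N and the round key at about 10 N. Both keys stopped at the same TCP height, 22.5 mm.
- **Last picture:** the rocker is tilted over to on, and the round and square keys are down. The long key and the stop button are still up.
- **Bar and loose things:** the bar looks level. The networks' positions for the bar, pallet, mouse and screwdriver were within about 4 px of the start, which is within their usual error. I did not measure this in mm, and I judged the block only by eye. The arm is clear at TCP height 0.178 m.
- **Fingertip height disagreed with the text:** the pictures and the contact heights put the closed fingertips about 26 mm behind (above) the reported TCP. The text says 14 mm ahead. I went down in small steps, watching the force, and used the measured offset.
- **Network misses:** for the square key in the scene view, the network's best hit was on the power bar. Its block hit in the top view and its rocker press height were also off. I used model overlays on the pictures for positions instead.

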